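Set a dental cast's rotary inspection stage to the marked angle

ROBOT

A 7-joint arm with a two-finger parallel gripper is mounted at the origin on the work surface. World frame = base frame: x ahead of the robot, y to its left, z up, the work surface at z = 0. Lengths are in mm, angles in rad, forces in N, time in s.
With the tool pointing down it reaches from about 400 to 875 mm from the base axis. Payload 4.4 kg.
Tool frame: the origin (TCP) lies between the finger pads; the fingertips stand 22 mm ahead of it and the grasp point (between the pads) lies 3 mm ahead of it; z points along the fingers, y is the line along which they close (so a half turn about z gives the same grasp; the last joint's range is limited). The gripper opens to 85 mm and grips with 20 to 120 N. Pads are 22 mm wide; open, the fingers measure 114 mm over their backs; the gripper's body (76 mm by 85 mm) begins 54 mm behind the grasp point. The pads swing forward as they close: fully open they stand 13 mm farther back than shut.
Start: joints at [-1.268, 0.628, 0.038, 1.517, -0.027, 0.996, -0.02], TCP at [234.301, 606.317, 253.313] pointing down, gripper open.
Joint ranges: [-3.06, 3.06], [-0.37, 2.12], [-1.25, 1.32], [0.18, 2.47], [-1.1, 4.24], [0.23, 1.98], [-2.94, 2.94]. Speed limits (rad/s): [2.57, 2.57, 3.14, 3.14, 3.14, 3.14, 3.14].

INTERFACE

Orientations are given as [roll, pitch, yaw] about the fixed x, y, z axes, in that order (R = Rz(yaw) Ry(pitch) Rx(roll)).
In Python, from cell import ctrl gives the robot as it stands.
- The arm moves only by the tool step_arm, never from a script. Its argument "plan" is a list of rows, each an object of numbers: "dx", "dy", "dz": the shift along the tool's x, y, z scaled (see below); "ax", "ay", "az": the turn, a rotation vector about the tool's x, y, z scaled (see below); "gripper": the opening, from 0 (shut) to 1 (fully open). A call has 1 to 20 rows; each row shifts and turns the commanded pose from where the row before left it, along the tool's axes as they then stand; what a row does not reach is not made up. The controller multiplies each number of a shift by 0.3 m and each number of a turn by 90 degrees. A row lasts 1/8 s, in which the tool goes at most 62.5 mm and 10.7 degrees, less where a joint would pass 70% of its speed; a pose out of reach is approached as far as the arm can. A call with a number of a shift or a turn outside -1 to 1 is refused whole. A call with a gripper value outside its range is refused whole. The fingers move at their own pace and stop on an object; the grip force is fixed at half the most. Time passes only in rows, so rows that do not move let the fingers close. It gives the time, the measured TCP pose, the force, the opening and the grip force at its end, in the units of the state.
- ctrl.read_state(): the state, without advancing time (a new reading comes with each control period).
- ctrl.get_image(name): name is "scene" or "top"; returns a dict with "color" (400x640x3 uint8, red, green, blue), "range_z" (400x640 float32, mm along the optical axis (not along the pixel's ray), 0 where there is no reading), "fx", "fy", "cx", "cy" (pixels), "T" (4x4, takes a point from camera to world coordinates). Camera axes: x right, y down, z forward; pixel columns grow to the right and rows downward; lengths in mm; the calibration is good to about 2 mm. A picture is of the moment at which its call begins.
- ctrl.finish_job(): hands the job in; it is judged then, once.
The state is a dict: "clock": time; "qpos": joint angles; "qd": joint speeds; "tau": joint torques, N m; "eef_pos": TCP position; "tool_rot": TCP orientation; "force": force on the tool from outside, world axes, zero at the start; "torque": the same for the moment, N m; "width": finger opening in mm; "gripper_force": force on a finger pad.
Only numpy, scipy, OpenCV 4.12 (cv2) and the standard library are available. Lean on these libraries where they do the work, as an engineer would, in place of code of your own. Each camera call takes 0.05 s, during which the arm holds its last target. There are 200 camera calls.

TASK

The plaster dental cast must be looked at from the marked angle: with a fingertip, gently push the upright post on the round steel stage, either way round, until the stage's index line lines up with the target line of the scale collar (the broad line with the diamond-shaped lug outside it), and leave it standing there. Only push: do not pinch or lift anything, do not touch the cast, and leave the jar, the mixing bowl and the spatula where they are.

Things in the scene. Friction and masses are not known exactly. Their poses are not given: they have to be found in the camera images.
- stage_base: Fixed round grey base of the rotary stage, 224 mm across at its foot. Origin on the stage's vertical turning axis at bench height; z up. Place and yaw vary. On it: a steel turning disc (151 mm across, top face 35 mm above the bench) inside a fixed aluminium scale collar (154 to 188 mm across, top 34 mm above the bench).
- stage (a joint): Angle of the turning disc on its base, rad, counter-clockwise positive seen from above; free to turn either way by more than half a turn, no stop in the way. Stiff: about 0.12 N m of dry friction (some 2 N of push at the post); it stays where it is left, no spring, no coasting.
- index_mark (a point): Outer end of the index line, the only black radial line on the disc's top face, 3 mm wide and 34 mm long, running out to the disc's rim. The point lies 76 mm from the turning axis, 35 mm above the bench, and turns with the disc. The curved front of the cast's row of teeth faces this way.
- target_line (a point): Inner end of the target line on the fixed scale collar: the one broad black radial line (3 mm wide, 14 mm long; the others 1.2 mm, shorter), with a diamond-shaped lug outside it (13 mm, top 38 mm above the bench, out to 110 mm from the axis). The point lies 76 mm from the axis, 35 mm above the bench, and meets index_mark when lined up. Fixed during a run, at another angle each time.
- thumb_post: Upright dark steel post fixed on the turning disc, to be pushed: 14 mm in diameter, 32 mm tall, its axis 58 mm from the turning axis, exactly opposite the index line. Origin at the middle of its foot, 35 mm above the bench; its top is 67 mm above the bench.
- cast: White plaster dental cast with a horseshoe of teeth, 60 mm across and 23 mm tall, fixed on the middle of the disc: its side is 30 mm from the turning axis, its top 58 mm above the bench. Origin at the middle of its underside, on the turning axis. Fragile: not to be touched.
- jar: Bystander: loose amber jar with white lid, 48 mm across, 62 mm tall, 0.15 kg; origin at the middle of its underside.
- bowl: Bystander: loose dark rubber mixing bowl, 100 mm across, 50 mm tall, 0.18 kg; origin at the middle of its underside.
- spatula: Bystander: loose spatula with wooden handle, about 190 mm long, lying flat; origin under its middle, its x axis along its length.
Mind the look-alikes: they are no part of the job. What is shaped like the part that bears target_line but orange or red is not meant.

How it is judged:
By the outcome, as a careful person would: the job done as asked, in the order asked, and still so for the second after the job is handed in, with the robot touching nothing.
It also fails if it takes over 48 s, if anything falls off the work surface, if the arm or the gripper's body presses on something with over 40 N, if the wrist force passes 120 N, or if a joint passes its speed limit or range.

## Working session

There is one attempt and no reset: what is moved stays moved. The work goes in short steps, Python scripts to look and compute and a tool call to move; the robot and the scene stay as the last step left them, time stands still between calls to the robot, and variables do not carry over. Pictures are saved under pics/ and viewed, at most 10 in all, crops included, and the job is handed in when it is done.

Besides the shell and the picture viewer there is one more tool, called after "Emit:" as a command line: name --argument value ..., lists and objects as JSON in quotes. step_arm: Moves the arm, as the interface text tells. Shifts and turns lie within -1 to 1; 1 stands for 0.3 m of shift or 90 degrees of turn. Its arguments: {"type":"object","properties":{"plan":{"type":"array"}},"required":["plan"]}

```bash
mkdir -p pics
python3 - <<'E'
from cell import ctrl
import cv2,numpy as np
s=ctrl.read_state();print(s['clock'],s['eef_pos'],s['tool_rot'],s['width'])
for n in('top','scene'):
    d=ctrl.get_image(n);np.savez(n+'.npz',**d);cv2.imwrite(f'pics/{n}.png',d['color'][...,::-1]);print(n,d['fx'],d['T'].round(3).tolist())
E
```

```text
0.0 [234.08714484 605.78409801 252.4009133 ] [-3.13974931e+00  2.00218897e-05  2.77280606e+00] 85.44125017739358
top 372.6097616007759 [[-0.0, -0.997, 0.08, 417.036], [-1.0, -0.001, -0.019, 25.066], [0.019, -0.08, -0.997, 1094.666], [0.0, 0.0, 0.0, 1.0]]
scene 466.79933202665103 [[-0.363, 0.556, -0.747, 1544.518], [0.931, 0.234, -0.278, 401.295], [0.02, -0.797, -0.603, 909.216], [0.0, 0.0, 0.0, 1.0]]
```

View pics/top.png

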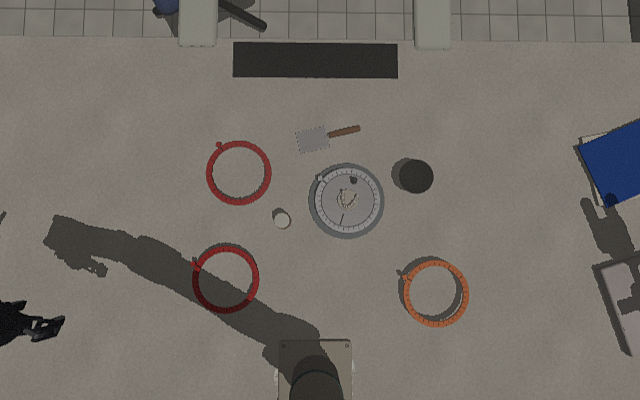

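View pics/scene.png

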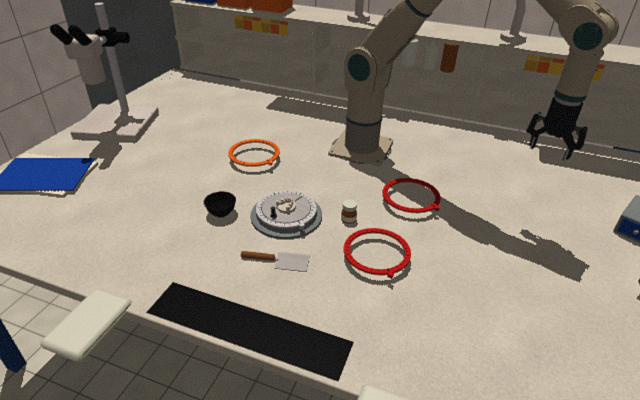

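The top view shows the stage at about (346,200), the post at (353,180), the index line near (342,218), and a lug at about (320,178). The bowl is at (413,176), the jar at (282,218) and the spatula at (328,137). Next I rectify both views onto the z=35 plane.

```bash
cat > h.py <<'E'
import cv2,numpy as np
def proj(d,P):
    P=np.atleast_2d(P).astype(float);T=np.array(d['T']);p=(P-T[:3,3])@T[:3,:3]
    return np.c_[d['fx']*p[:,0]/p[:,2]+d['cx'],d['fy']*p[:,1]/p[:,2]+d['cy']]
def rect(d,c,z=35,half=125,n=600):
    # rows: +x up, cols: +y left (world seen from above)
    i=(np.arange(n)+.5)/n*2*half-half
    X,Y=np.meshgrid(c[0]-i,c[1]-i,indexing='ij')
    uv=proj(d,np.c_[X.ravel(),Y.ravel(),np.full(X.size,z)]).astype(np.float32).reshape(n,n,2)
    return cv2.remap(np.ascontiguousarray(d['color']),uv[...,0],uv[...,1],cv2.INTER_CUBIC)
def world(d,u,v,z):
    T=np.array(d['T']);r=T[:3,:3]@np.array([(u-d['cx'])/d['fx'],(v-d['cy'])/d['fy'],1]);return T[:3,3]+r*(z-T[2,3])/r[2]
def cloud(d):
    z=d['range_z'];v,u=np.indices(z.shape);p=np.stack([(u-d['cx'])/d['fx']*z,(v-d['cy'])/d['fy']*z,z],-1)
    T=np.array(d['T']);return p@T[:3,:3].T+T[:3,3]
E
python3 - <<'E'
from h import *
t=np.load('top.npz');s=np.load('scene.npz')
c=world(t,346,200,34);print(c)
P=cloud(t);m=(np.hypot(P[...,0]-c[0],P[...,1]-c[1])<130)
# base outer: points above 10mm
b=m&(P[...,2]>8)&(t['range_z']>0);q=P[b][:,:2].astype(np.float32)
print('enclosing',cv2.minEnclosingCircle(q),len(q),np.percentile(P[b][:,2],[5,50,95]))
P2=cloud(s);b=(np.hypot(P2[...,0]-c[0],P2[...,1]-c[1])<130)&(P2[...,2]>8)
print('scene',cv2.minEnclosingCircle(P2[b][:,:2].astype(np.float32)),np.percentile(P2[b][:,2],[5,50,95]))
for n,u,v,z in(('jar',282,217,62),('bowl',413,176,50),('post',353,180,67),('spat',328,137,5)):print(n,world(t,u,v,z).round(0))
for n,d in(('t',t),('s',s)):cv2.imwrite(f'pics/r{n}.png',rect(d,c)[...,::-1])
E
```

```text
[499.64183273 -87.48031879  34.        ]
enclosing ((499.37030029296875, -90.53787231445312), 111.69495391845703) 4444 [10.03683127 33.86163033 44.93887239]
scene ((506.5588073730469, -90.3898696899414), 111.96280670166016) [10.30308303 33.53855104 47.25322897]
jar [450.  93.  62.]
bowl [ 567. -277.   50.]
post [ 553. -104.   67.]
spat [690. -38.   5.]
```

View pics/rt.png

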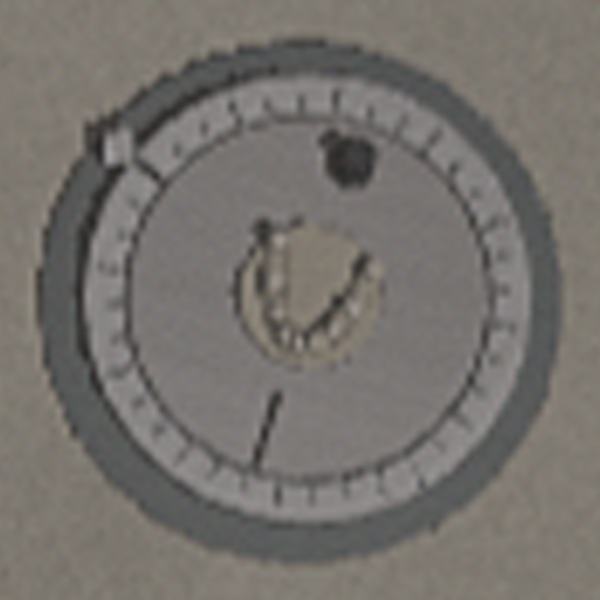

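View pics/rs.png

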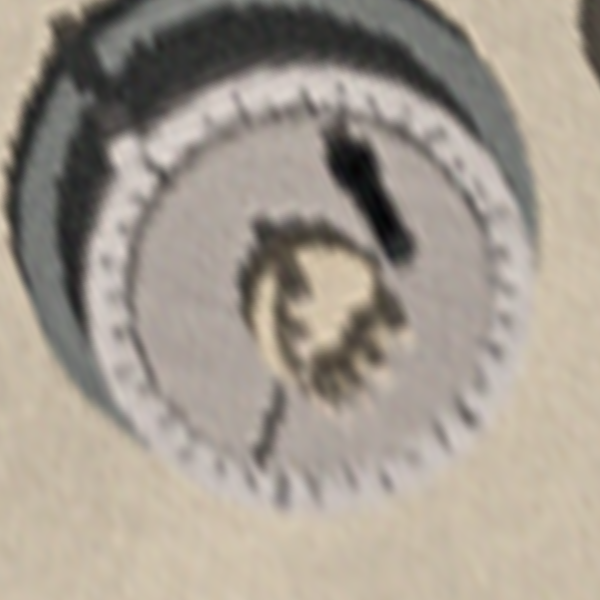

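Disc centre is about (500.5, -91.4). The index line sits at about 163° and the target at about 52°, so I push clockwise about 111°. The post goes from -17° to -128°, on the right side. The next move carries the arm over the far side, behind the post, with the gripper shut.

Emit:
step_arm --plan '[{"dx": -0.13,"dy": -0.1226,"gripper": 0},{"dx": -0.13,"dy": -0.1226,"gripper": 0},{"dx": -0.13,"dy": -0.1226,"gripper": 0},{"dx": -0.13,"dy": -0.1226,"gripper": 0},{"dx": -0.13,"dy": -0.1226,"gripper": 0},{"dx": -0.13,"dy": -0.1226,"gripper": 0},{"dx": -0.13,"dy": -0.1226,"gripper": 0},{"dx": -0.13,"dy": -0.1226,"gripper": 0},{"dx": -0.13,"dy": -0.1226,"gripper": 0},{"dx": -0.13,"dy": -0.1226,"gripper": 0},{"dx": -0.13,"dy": -0.1226,"gripper": 0},{"dx": -0.13,"dy": -0.1226,"gripper": 0},{"dx": -0.13,"dy": -0.1226,"gripper": 0},{"dx": -0.13,"dy": -0.1226,"gripper": 0},{"az": 0.0905,"gripper": 0},{"az": 0.0905,"gripper": 0},{"az": 0.0905,"gripper": 0},{"az": 0.0905,"gripper": 0},{"az": 0.0905,"gripper": 0},{"az": 0.0905,"gripper": 0}]'

```text
invalid input
```

```bash
cat > st.py <<'E'
from cell import ctrl
import numpy as np
from scipy.spatial.transform import Rotation as Ro
s=ctrl.read_state();p=np.array(s['eef_pos']);C=np.array([500.5,-91.4]);d=p[:2]-C
R=Ro.from_euler('xyz',s['tool_rot'])
print('t',s['clock'],'p',p.round(1),'rpy deg',np.degrees(s['tool_rot']).round(2),'R,phi',np.hypot(*d).round(1),np.degrees(np.arctan2(d[1],d[0])).round(1),'F',np.round(s['force'],1),'w',s['width'],'q',np.round(s['qpos'],2))
for ph in(20,):
    g=np.array([C[0]+60*np.cos(np.radians(ph)),C[1]+60*np.sin(np.radians(ph)),72])
    print('to start, tool mm',R.inv().apply(g-p).round(1))
E
python3 st.py
python3 - <<'E'
from cell import ctrl
from h import *
d=ctrl.get_image('scene');cv2.imwrite('pics/s2.png',cv2.resize(d['color'][80:280,140:460],None,fx=2.4,fy=2.4)[...,::-1])
P=cloud(d);b=(abs(P[...,0]-557)<80)&(abs(P[...,1]+71)<80)&(P[...,2]>150)
print('lowest of gripper',np.percentile(P[b][:,2],[0,1,3]))
E
```

```text
t 0.1 p [234.1 605.8 252.5] rpy deg [-179.9     0.    158.87] R,phi 746.4 110.9 F [-0.1 -0.7 -0.3] w 85.15139785945296 q [-1.27  0.63  0.04  1.52 -0.03  1.   -0.02]
to start, tool mm [-545.  -514.5  181.4]Traceback (most recent call last):
  File "<stdin>", line 5, in <module>
    return _quantile_unchecked(
        a, q, axis, out, overwrite_input, method, keepdims, weights)
    return _ureduce(a,
                    func=_quantile_ureduce_func,
    ...<5 lines>...
                    overwrite_input=overwrite_input,
                    method=method)
    r = func(a, **kwargs)
    result = _quantile(arr,
                       quantiles=q,
    ...<2 lines>...
                       out=out,
                       weights=wgt)
    slices_having_nans = np.isnan(arr[-1, ...])
                                  ~~~^^^^^^^^^
IndexError: index -1 is out of bounds for axis 0 with size 0
```

View pics/s2.png

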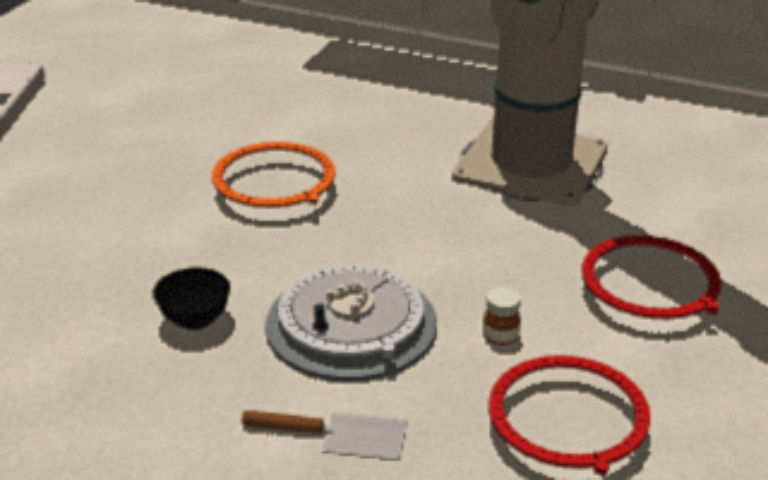

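The call was refused and the arm hasn't moved. The picture shows the scene unchanged, with the post at (320,318) and the lug at (390,352) in the crop. The rows may need every key, so I test with a single row.

Emit:
step_arm --plan '[{"dx": -0.13,"dy": -0.1226,"dz": 0,"ax": 0,"ay": 0,"az": 0,"gripper": 0}]'

```text
clock: 0.28
eef_pos: [254.3, 560.8, 252.4]
tool_rot: [3.14, -0.003, 2.779]
force: [0.7, -0.8, 0.2]
width: 70.0
gripper_force: 0.0
```

Emit:
step_arm --plan '[{"dx": -0.13,"dy": -0.1226,"dz": 0,"ax": 0,"ay": 0,"az": 0,"gripper": 0},{"dx": -0.13,"dy": -0.1226,"dz": 0,"ax": 0,"ay": 0,"az": 0,"gripper": 0},{"dx": -0.13,"dy": -0.1226,"dz": 0,"ax": 0,"ay": 0,"az": 0,"gripper": 0},{"dx": -0.13,"dy": -0.1226,"dz": 0,"ax": 0,"ay": 0,"az": 0,"gripper": 0},{"dx": -0.13,"dy": -0.1226,"dz": 0,"ax": 0,"ay": 0,"az": 0,"gripper": 0},{"dx": -0.13,"dy": -0.1226,"dz": 0,"ax": 0,"ay": 0,"az": 0,"gripper": 0},{"dx": -0.13,"dy": -0.1226,"dz": 0,"ax": 0,"ay": 0,"az": 0,"gripper": 0},{"dx": -0.13,"dy": -0.1226,"dz": 0,"ax": 0,"ay": 0,"az": 0,"gripper": 0},{"dx": -0.13,"dy": -0.1226,"dz": 0,"ax": 0,"ay": 0,"az": 0,"gripper": 0},{"dx": -0.13,"dy": -0.1226,"dz": 0,"ax": 0,"ay": 0,"az": 0,"gripper": 0},{"dx": -0.13,"dy": -0.1226,"dz": 0,"ax": 0,"ay": 0,"az": 0,"gripper": 0},{"dx": -0.13,"dy": -0.1226,"dz": 0,"ax": 0,"ay": 0,"az": 0,"gripper": 0},{"dx": -0.13,"dy": -0.1226,"dz": 0,"ax": 0,"ay": 0,"az": 0,"gripper": 0},{"dx": 0,"dy": 0,"dz": 0,"ax": 0,"ay": 0,"az": 0.0905,"gripper": 0},{"dx": 0,"dy": 0,"dz": 0,"ax": 0,"ay": 0,"az": 0.0905,"gripper": 0},{"dx": 0,"dy": 0,"dz": 0,"ax": 0,"ay": 0,"az": 0.0905,"gripper": 0},{"dx": 0,"dy": 0,"dz": 0,"ax": 0,"ay": 0,"az": 0.0905,"gripper": 0},{"dx": 0,"dy": 0,"dz": 0,"ax": 0,"ay": 0,"az": 0.0905,"gripper": 0},{"dx": 0,"dy": 0,"dz": 0,"ax": 0,"ay": 0,"az": 0.0905,"gripper": 0}]'

```text
clock: 2.65
eef_pos: [557.7, -70.7, 253.1]
tool_rot: [-3.141, -0.0, 1.915]
force: [0.1, 0.0, 0.0]
width: -0.2
gripper_force: 0.0
```

```bash
python3 st.py
python3 - <<'E'
from cell import ctrl
from h import *
p=np.array(ctrl.read_state()['eef_pos'])
d=ctrl.get_image('scene');P=cloud(d);b=(np.hypot(P[...,0]-p[0],P[...,1]-p[1])<60)&(P[...,2]>150)&(P[...,2]<p[2]+20)
Q=P[b];print('tip below tcp',(p[2]-np.percentile(Q[:,2],[0,1,3])).round(1),'extents',Q.min(0)-p,Q.max(0)-p)
E
```

```text
t 2.65 p [557.7 -70.7 253.1] rpy deg [-1.7997e+02 -2.0000e-02  1.0974e+02] R,phi 60.9 19.9 F [0.1 0.  0. ] w -0.22766426443085755 q [-0.15  0.52  0.34  1.77 -0.22  0.88  0.63]
to start, tool mm [ 1.000e-01 -8.000e-01  1.811e+02]
tip below tcp [22.3 21.7 21.1] extents [ -8.27450238  -8.73221105 -22.28835661] [17.35292433 13.27238609 19.40508768]
```

The pose is as planned, and the measured tips are 22 mm below the TCP. Next I descend beside the post and start the arc.

Emit:
step_arm --plan '[{"dx": 0,"dy": 0,"dz": 0.1,"ax": 0,"ay": 0,"az": 0,"gripper": 0},{"dx": 0,"dy": 0,"dz": 0.1,"ax": 0,"ay": 0,"az": 0,"gripper": 0},{"dx": 0,"dy": 0,"dz": 0.1,"ax": 0,"ay": 0,"az": 0,"gripper": 0},{"dx": 0,"dy": 0,"dz": 0.1,"ax": 0,"ay": 0,"az": 0,"gripper": 0},{"dx": 0,"dy": 0,"dz": 0.1,"ax": 0,"ay": 0,"az": 0,"gripper": 0},{"dx": 0,"dy": 0,"dz": 0.055,"ax": 0,"ay": 0,"az": 0,"gripper": 0},{"dx": 0,"dy": 0,"dz": 0.055,"ax": 0,"ay": 0,"az": 0,"gripper": 0},{"dx": 0,"dy": 0,"dz": 0,"ax": 0,"ay": 0,"az": 0,"gripper": 0},{"dx": -0.014,"dy": -0.0005,"dz": 0,"ax": 0,"ay": 0,"az": 0.0444,"gripper": 0},{"dx": -0.014,"dy": -0.0005,"dz": 0,"ax": 0,"ay": 0,"az": 0.0444,"gripper": 0},{"dx": -0.014,"dy": -0.0005,"dz": 0,"ax": 0,"ay": 0,"az": 0.0444,"gripper": 0},{"dx": -0.014,"dy": -0.0005,"dz": 0,"ax": 0,"ay": 0,"az": 0.0444,"gripper": 0},{"dx": -0.014,"dy": -0.0005,"dz": 0,"ax": 0,"ay": 0,"az": 0.0444,"gripper": 0},{"dx": -0.014,"dy": -0.0005,"dz": 0,"ax": 0,"ay": 0,"az": 0.0444,"gripper": 0},{"dx": -0.014,"dy": -0.0005,"dz": 0,"ax": 0,"ay": 0,"az": 0.0444,"gripper": 0},{"dx": -0.014,"dy": -0.0005,"dz": 0,"ax": 0,"ay": 0,"az": 0.0444,"gripper": 0}]'

```text
clock: 4.7
eef_pos: [561.6, -102.8, 71.5]
tool_rot: [3.139, -0.002, 1.361]
force: [1.9, 2.6, -0.3]
width: -0.2
gripper_force: 1.2
```

```bash
python3 st.py
```

```text
t 4.7 p [ 561.6 -102.8   71.5] rpy deg [ 1.7986e+02 -1.1000e-01  7.7980e+01] R,phi 62.2 -10.6 F [ 1.9  2.6 -0.3] w -0.16725713617946053 q [-0.09  0.81  0.35  1.89 -0.52  0.54  0.4 ]
to start, tool mm [ 30.3 -11.3  -0.5]
```

Contact is made at about 3 N, and the radius is holding at 62 mm. I continue the arc.

Emit:
step_arm --plan '[{"dx": -0.014,"dy": -0.001,"dz": 0,"ax": 0,"ay": 0,"az": 0.0444,"gripper": 0},{"dx": -0.014,"dy": -0.001,"dz": 0,"ax": 0,"ay": 0,"az": 0.0444,"gripper": 0},{"dx": -0.014,"dy": -0.001,"dz": 0,"ax": 0,"ay": 0,"az": 0.0444,"gripper": 0},{"dx": -0.014,"dy": -0.001,"dz": 0,"ax": 0,"ay": 0,"az": 0.0444,"gripper": 0},{"dx": -0.014,"dy": -0.001,"dz": 0,"ax": 0,"ay": 0,"az": 0.0444,"gripper": 0},{"dx": -0.014,"dy": -0.001,"dz": 0,"ax": 0,"ay": 0,"az": 0.0444,"gripper": 0},{"dx": -0.014,"dy": -0.0005,"dz": 0,"ax": 0,"ay": 0,"az": 0.0444,"gripper": 0},{"dx": -0.014,"dy": -0.0005,"dz": 0,"ax": 0,"ay": 0,"az": 0.0444,"gripper": 0},{"dx": -0.014,"dy": -0.0005,"dz": 0,"ax": 0,"ay": 0,"az": 0.0444,"gripper": 0},{"dx": -0.014,"dy": -0.0005,"dz": 0,"ax": 0,"ay": 0,"az": 0.0444,"gripper": 0},{"dx": -0.014,"dy": -0.0005,"dz": 0,"ax": 0,"ay": 0,"az": 0.0444,"gripper": 0},{"dx": -0.014,"dy": -0.0005,"dz": 0,"ax": 0,"ay": 0,"az": 0.0444,"gripper": 0},{"dx": -0.014,"dy": -0.0005,"dz": 0,"ax": 0,"ay": 0,"az": 0.0444,"gripper": 0},{"dx": -0.014,"dy": -0.0005,"dz": 0,"ax": 0,"ay": 0,"az": 0.0444,"gripper": 0},{"dx": -0.014,"dy": -0.0005,"dz": 0,"ax": 0,"ay": 0,"az": 0.0444,"gripper": 0}]'

```text
clock: 6.58
eef_pos: [521.4, -148.8, 71.6]
tool_rot: [3.139, -0.004, 0.314]
force: [3.4, -0.3, -0.4]
width: 0.0
gripper_force: 1.1
```

```bash
python3 st.py;python3 - <<'E'
from cell import ctrl
from h import *
a=[rect(ctrl.get_image(n),(500.5,-91.4),half=100,n=400) for n in('top','scene')]
cv2.imwrite('pics/m1.png',np.hstack(a)[...,::-1])
E
```

```text
t 6.575 p [ 521.4 -148.8   71.6] rpy deg [179.86  -0.24  18.01] R,phi 61.0 -70.0 F [ 3.4 -0.3 -0.4] w 0.023383570726748803 q [-0.14  0.84  0.59  1.97 -0.85  0.59 -0.23]
to start, tool mm [ 57.9 -63.1  -0.3]
```

View pics/m1.png

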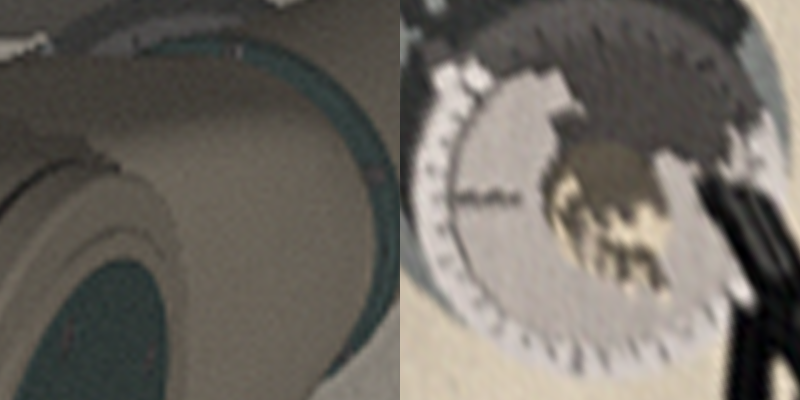

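The top view is blocked by the arm. In the scene view (right half), the index line is at (457–525,197), which is about 90°, and the lug is at (480,75). The finger trails the post by about 20°, so roughly 38° remain. I push 32° and measure.

Emit:
step_arm --plan '[{"dx": -0.014,"dy": -0.0005,"dz": 0,"ax": 0,"ay": 0,"az": 0.0444,"gripper": 0},{"dx": -0.014,"dy": -0.0005,"dz": 0,"ax": 0,"ay": 0,"az": 0.0444,"gripper": 0},{"dx": -0.014,"dy": -0.0005,"dz": 0,"ax": 0,"ay": 0,"az": 0.0444,"gripper": 0},{"dx": -0.014,"dy": -0.0005,"dz": 0,"ax": 0,"ay": 0,"az": 0.0444,"gripper": 0},{"dx": -0.014,"dy": -0.0005,"dz": 0,"ax": 0,"ay": 0,"az": 0.0444,"gripper": 0},{"dx": -0.014,"dy": -0.0005,"dz": 0,"ax": 0,"ay": 0,"az": 0.0444,"gripper": 0},{"dx": -0.014,"dy": -0.0005,"dz": 0,"ax": 0,"ay": 0,"az": 0.0444,"gripper": 0},{"dx": -0.014,"dy": -0.0005,"dz": 0,"ax": 0,"ay": 0,"az": 0.0444,"gripper": 0},{"dx": 0,"dy": 0,"dz": 0,"ax": 0,"ay": 0,"az": 0,"gripper": 0}]'

```text
clock: 7.8
eef_pos: [486.9, -149.6, 71.0]
tool_rot: [-3.141, -0.002, -0.24]
force: [1.1, -0.5, 1.5]
width: -0.2
gripper_force: 0.9
```

```bash
python3 st.py
cat > meas.py <<'E'
from cell import ctrl
from h import *
import sys
C=np.array([500.5,-91.4])
def prof(img_list,d,r0,r1,z,lo,hi):
    a=np.arange(lo,hi,.25);r=np.arange(r0,r1,1.);A,R=np.meshgrid(np.radians(a),r,indexing='ij')
    uv=proj(d,np.c_[C[0]+(R*np.cos(A)).ravel(),C[1]+(R*np.sin(A)).ravel(),np.full(A.size,z)]).astype(np.float32).reshape(*A.shape,2)
    g=np.mean([cv2.remap(i,uv[...,0],uv[...,1],cv2.INTER_LINEAR) for i in img_list],0).mean(1)
    w=np.clip(cv2.blur(g[:,None],(1,81)).ravel()-g,0,None);k=w.argmax();m=abs(a-a[k])<4;w=w*m
    return round(float((a*w).sum()/w.sum()),2),round(float(w.max()),1)
for n in sys.argv[1:]:
    ds=[ctrl.get_image(n) for _ in range(4)];d=ds[0]
    im=[cv2.cvtColor(np.ascontiguousarray(x['color']),cv2.COLOR_RGB2GRAY).astype(np.float32) for x in ds]
    print(n,'index',prof(im,d,46,73,35,30,80),'target',prof(im,d,79,89,34,42,62))
    cv2.imwrite(f'pics/{n}_z.png',rect(d,(545,-35),half=60,n=400)[...,::-1])
E
python3 meas.py scene top; python3 -c "
import cv2,numpy as np;cv2.imwrite('pics/m2.png',np.hstack([cv2.imread('pics/scene_z.png'),cv2.imread('pics/top_z.png')]))"
```

```text
t 7.8 p [ 486.9 -149.6   71. ] rpy deg [-1.7998e+02 -1.2000e-01 -1.3760e+01] R,phi 59.8 -103.1 F [ 1.1 -0.5  1.5] w -0.21822333512097739 q [-0.19  0.85  0.7   2.06 -1.01  0.61 -0.59]
to start, tool mm [ 49.2 -93.1  -0.8]
scene index (55.63, 40.6) target (51.41, 31.5)
top index (58.12, 2.2) target (52.61, 11.4)
```

View pics/m2.png

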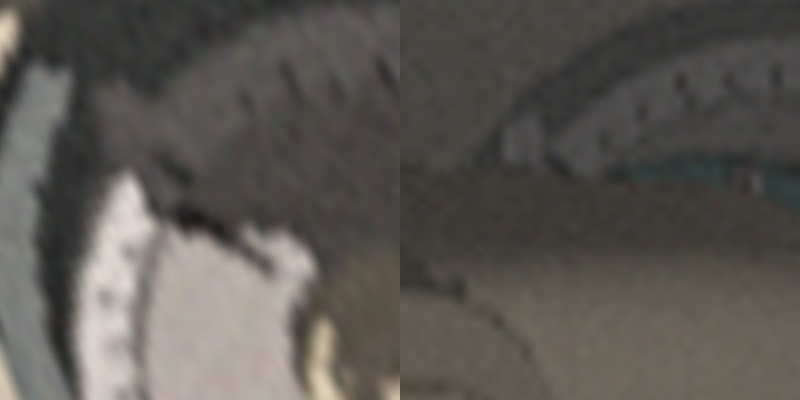

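The index line (left half, (180,215)–(265,265)) lies about 4–5° short of the target line (165–187,160–185), but a shadow edge runs along it. I nudge 3° more, then back off and clear the arm for a clean measurement.

Emit:
step_arm --plan '[{"dx": -0.005,"dy": -0.0002,"dz": 0,"ax": 0,"ay": 0,"az": 0.0167,"gripper": 0},{"dx": -0.005,"dy": -0.0002,"dz": 0,"ax": 0,"ay": 0,"az": 0.0167,"gripper": 0},{"dx": 0,"dy": 0,"dz": 0,"ax": 0,"ay": 0,"az": 0,"gripper": 0},{"dx": 0,"dy": 0,"dz": 0,"ax": 0,"ay": 0,"az": 0,"gripper": 0}]'

```text
clock: 8.7
eef_pos: [482.8, -148.5, 70.2]
tool_rot: [-3.141, 0.001, -0.295]
force: [1.0, 0.8, 0.6]
width: -0.1
gripper_force: 0.8
```

```bash
python3 st.py
```

```text
t 8.7 p [ 482.8 -148.5   70.2] rpy deg [-1.7999e+02  4.0000e-02 -1.6880e+01] R,phi 59.8 -107.3 F [1.  0.8 0.6] w -0.07132775460307175 q [-0.2   0.85  0.7   2.07 -1.02  0.61 -0.63]
to start, tool mm [ 48.4 -95.8  -1.9]
```

Emit:
step_arm --plan '[{"dx": 0.025,"dy": 0,"dz": 0,"ax": 0,"ay": 0,"az": 0,"gripper": 0},{"dx": 0.025,"dy": 0,"dz": 0,"ax": 0,"ay": 0,"az": 0,"gripper": 0},{"dx": 0,"dy": 0,"dz": -0.1,"ax": 0,"ay": 0,"az": 0,"gripper": 0},{"dx": 0,"dy": 0,"dz": -0.15,"ax": 0,"ay": 0,"az": 0,"gripper": 0},{"dx": 0,"dy": 0,"dz": -0.15,"ax": 0,"ay": 0,"az": 0,"gripper": 0},{"dx": 0,"dy": 0.15,"dz": 0,"ax": 0,"ay": 0,"az": 0,"gripper": 0},{"dx": 0,"dy": 0.15,"dz": 0,"ax": 0,"ay": 0,"az": 0,"gripper": 0},{"dx": 0,"dy": 0.15,"dz": 0,"ax": 0,"ay": 0,"az": 0,"gripper": 0},{"dx": 0,"dy": 0.15,"dz": 0,"ax": 0,"ay": 0,"az": 0,"gripper": 0},{"dx": 0,"dy": 0.15,"dz": 0,"ax": 0,"ay": 0,"az": 0,"gripper": 0},{"dx": 0,"dy": 0.15,"dz": 0,"ax": 0,"ay": 0,"az": 0,"gripper": 0},{"dx": 0,"dy": 0.15,"dz": 0,"ax": 0,"ay": 0,"az": 0,"gripper": 0},{"dx": 0,"dy": 0,"dz": 0,"ax": 0,"ay": 0,"az": 0,"gripper": 0},{"dx": 0,"dy": 0,"dz": 0,"ax": 0,"ay": 0,"az": 0,"gripper": 0}]'

```text
clock: 10.45
eef_pos: [405.9, -453.9, 189.8]
tool_rot: [-3.14, 0.001, -0.295]
force: [-0.3, 1.2, -0.2]
width: -0.1
gripper_force: 0.0
```

```bash
python3 st.py;  python3 meas.py scene top; python3 -c "
import cv2,numpy as np;cv2.imwrite('pics/m3.png',np.hstack([cv2.imread('pics/scene_z.png'),cv2.imread('pics/top_z.png')]))"
```

```text
t 10.45 p [ 405.9 -453.9  189.8] rpy deg [-1.7993e+02  7.0000e-02 -1.6900e+01] R,phi 374.7 -104.6 F [-0.3  1.2 -0.2] w -0.11984147899301331 q [ 0.31  0.8   0.85  1.71 -0.71  0.97 -0.42]
to start, tool mm [  33.3 -410.3  118.2]
scene index (52.49, 21.7) target (50.39, 25.2)
top index (53.25, 16.6) target (51.55, 18.6)
```

View pics/m3.png

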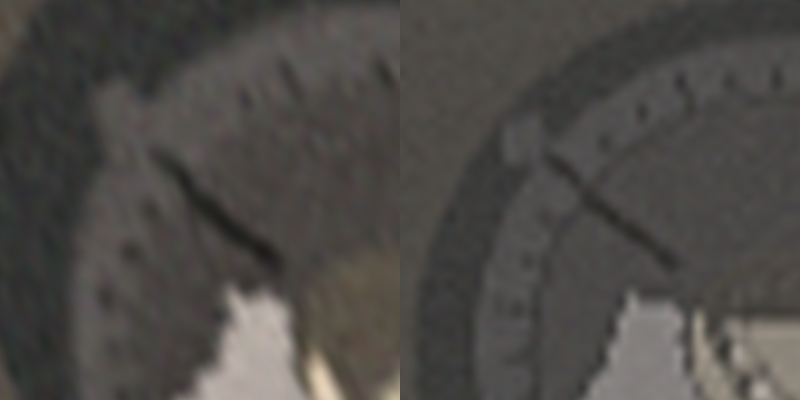

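Now the view is clean in both cameras. The index and target lines nearly join at about (190,185) on the left and (585,190) on the right, with about 2° left. I refine the disc centre from the rim gap to get an exact residual.

```bash
cat > fine.py <<'E'
from cell import ctrl
from h import *
from scipy.optimize import least_squares
def polar(im,d,C,a,r,z):
    A,R=np.meshgrid(np.radians(a),r,indexing='ij')
    uv=proj(d,np.c_[C[0]+(R*np.cos(A)).ravel(),C[1]+(R*np.sin(A)).ravel(),np.full(A.size,z)]).astype(np.float32).reshape(*A.shape,2)
    return cv2.remap(im,uv[...,0],uv[...,1],cv2.INTER_CUBIC)
for n in('top','scene'):
    ds=[ctrl.get_image(n) for _ in range(5)];d=ds[0]
    im=np.mean([x['color'].astype(np.float32).mean(2) for x in ds],0)
    C=np.array([500.5,-91.4])
    for _ in range(4):   # disc/collar gap r ~76.2
        a=np.arange(0,360,2.);r=np.arange(70,82,.25);g=polar(im,d,C,a,r,34.5)
        w=np.clip(np.median(g,1,keepdims=True)-g,0,None);rr=r[w.argmax(1)]
        f=least_squares(lambda p:p[0]+p[1]*np.cos(np.radians(a))+p[2]*np.sin(np.radians(a))-rr,[76,0,0],loss='soft_l1',f_scale=.5).x
        C=C+f[1:]
    out=[]
    for r0,r1,z in((48,61,35),(61,73,35),(79,84,34),(84,88,34)):
        a=np.arange(42,62,.1);g=polar(im,d,C,a,np.arange(r0,r1,.5),z).mean(1)
        k=g.argmin();m=abs(a-a[k])<3;w=np.clip(np.percentile(g,60)-g,0,None)*m;out.append(round(float((a*w).sum()/w.sum()),2))
    print(n,'C',C.round(2),'r',f[0].round(2),'angles idx in/out, tgt in/out',out)
E
python3 fine.py
```

```text
top C [500.03 -90.94] r 75.71 angles idx in/out, tgt in/out [52.59, 52.72, 51.21, 51.07]
scene C [499.77 -93.02] r 74.07 angles idx in/out, tgt in/out [53.02, 52.76, 51.02, 50.92]
```

The residual is about 1.6° (both cameras give 1.5–1.8°). I return above the retreat point for a final nudge.

Emit:
step_arm --plan '[{"dx": 0,"dy": -0.15,"dz": 0,"ax": 0,"ay": 0,"az": 0,"gripper": 0},{"dx": 0,"dy": -0.15,"dz": 0,"ax": 0,"ay": 0,"az": 0,"gripper": 0},{"dx": 0,"dy": -0.15,"dz": 0,"ax": 0,"ay": 0,"az": 0,"gripper": 0},{"dx": 0,"dy": -0.15,"dz": 0,"ax": 0,"ay": 0,"az": 0,"gripper": 0},{"dx": 0,"dy": -0.15,"dz": 0,"ax": 0,"ay": 0,"az": 0,"gripper": 0},{"dx": 0,"dy": -0.15,"dz": 0,"ax": 0,"ay": 0,"az": 0,"gripper": 0},{"dx": 0,"dy": -0.15,"dz": 0,"ax": 0,"ay": 0,"az": 0.0178,"gripper": 0},{"dx": 0,"dy": 0,"dz": 0.15,"ax": 0,"ay": 0,"az": 0,"gripper": 0},{"dx": 0,"dy": 0,"dz": 0.15,"ax": 0,"ay": 0,"az": 0,"gripper": 0},{"dx": 0,"dy": 0,"dz": 0.1,"ax": 0,"ay": 0,"az": 0,"gripper": 0},{"dx": 0,"dy": 0,"dz": 0,"ax": 0,"ay": 0,"az": 0,"gripper": 0},{"dx": 0,"dy": 0,"dz": 0,"ax": 0,"ay": 0,"az": 0,"gripper": 0}]'

```text
clock: 12.85
eef_pos: [498.0, -153.8, 71.3]
tool_rot: [3.141, -0.002, -0.323]
force: [0.6, -0.5, -0.7]
width: 0.2
gripper_force: 0.0
```

```bash
cat > goal.py <<'E'
from cell import ctrl
import numpy as np
from scipy.spatial.transform import Rotation as Ro
s=ctrl.read_state();p=np.array(s['eef_pos'])
print(s['clock'],p.round(2),np.degrees(s['tool_rot']).round(2),np.round(s['force'],1),'to goal mm in tool',Ro.from_euler('xyz',s['tool_rot']).inv().apply(np.array([481.2,-148.05,70.2])-p).round(2))
E
python3 goal.py
```

```text
12.85 [ 497.99 -153.76   71.32] [ 1.7997e+02 -9.0000e-02 -1.8510e+01] [ 0.6 -0.5 -0.7] to goal mm in tool [-17.74  -0.08   1.09]
```

Emit:
step_arm --plan '[{"dx": -0.015,"dy": 0,"dz": 0,"ax": 0,"ay": 0,"az": 0,"gripper": 0},{"dx": -0.015,"dy": 0,"dz": 0,"ax": 0,"ay": 0,"az": 0,"gripper": 0},{"dx": -0.015,"dy": 0,"dz": 0,"ax": 0,"ay": 0,"az": 0,"gripper": 0},{"dx": -0.006,"dy": 0,"dz": 0,"ax": 0,"ay": 0,"az": 0,"gripper": 0},{"dx": -0.005,"dy": 0,"dz": 0,"ax": 0,"ay": 0,"az": 0,"gripper": 0},{"dx": 0,"dy": 0,"dz": 0,"ax": 0,"ay": 0,"az": 0,"gripper": 0},{"dx": 0,"dy": 0,"dz": 0,"ax": 0,"ay": 0,"az": 0,"gripper": 0},{"dx": 0,"dy": 0,"dz": 0,"ax": 0,"ay": 0,"az": 0,"gripper": 0}]'

```text
clock: 13.85
eef_pos: [482.0, -147.7, 70.4]
tool_rot: [-3.141, -0.001, -0.322]
force: [2.6, 1.3, 1.6]
width: 0.2
gripper_force: 1.2
```

```bash
python3 goal.py
```

```text
13.85 [ 481.99 -147.7    70.4 ] [-1.7999e+02 -4.0000e-02 -1.8470e+01] [2.6 1.3 1.6] to goal mm in tool [-0.64  0.58  0.2 ]
```

Emit:
step_arm --plan '[{"dx": -0.002,"dy": 0,"dz": 0,"ax": 0,"ay": 0,"az": 0,"gripper": 0},{"dx": 0,"dy": 0,"dz": 0,"ax": 0,"ay": 0,"az": 0,"gripper": 0},{"dx": 0,"dy": 0,"dz": 0,"ax": 0,"ay": 0,"az": 0,"gripper": 0}]'

```text
clock: 14.22
eef_pos: [481.0, -147.4, 70.3]
tool_rot: [-3.141, 0.0, -0.323]
force: [3.2, 1.5, 1.9]
width: 0.1
gripper_force: 1.3
```

```bash
python3 goal.py
```

```text
14.225 [ 480.99 -147.39   70.29] [-179.99    0.    -18.48] [3.2 1.5 1.9] to goal mm in tool [0.41 0.56 0.09]
```

Emit:
step_arm --plan '[{"dx": 0.025,"dy": 0,"dz": 0,"ax": 0,"ay": 0,"az": 0,"gripper": 0},{"dx": 0.025,"dy": 0,"dz": 0,"ax": 0,"ay": 0,"az": 0,"gripper": 0},{"dx": 0,"dy": 0,"dz": -0.1,"ax": 0,"ay": 0,"az": 0,"gripper": 0},{"dx": 0,"dy": 0,"dz": -0.15,"ax": 0,"ay": 0,"az": 0,"gripper": 0},{"dx": 0,"dy": 0,"dz": -0.15,"ax": 0,"ay": 0,"az": 0,"gripper": 0},{"dx": 0,"dy": 0.15,"dz": 0,"ax": 0,"ay": 0,"az": 0,"gripper": 0},{"dx": 0,"dy": 0.15,"dz": 0,"ax": 0,"ay": 0,"az": 0,"gripper": 0},{"dx": 0,"dy": 0.15,"dz": 0,"ax": 0,"ay": 0,"az": 0,"gripper": 0},{"dx": 0,"dy": 0.15,"dz": 0,"ax": 0,"ay": 0,"az": 0,"gripper": 0},{"dx": 0,"dy": 0.15,"dz": 0,"ax": 0,"ay": 0,"az": 0,"gripper": 0},{"dx": 0,"dy": 0.15,"dz": 0,"ax": 0,"ay": 0,"az": 0,"gripper": 0},{"dx": 0,"dy": 0.15,"dz": 0,"ax": 0,"ay": 0,"az": 0,"gripper": 0},{"dx": 0,"dy": 0,"dz": 0,"ax": 0,"ay": 0,"az": 0,"gripper": 0},{"dx": 0,"dy": 0,"dz": 0,"ax": 0,"ay": 0,"az": 0,"gripper": 0}]'

```text
clock: 15.98
eef_pos: [395.1, -450.5, 189.7]
tool_rot: [-3.14, 0.001, -0.323]
force: [-0.2, 0.7, -0.9]
width: -0.1
gripper_force: 0.0
```

```bash
python3 fine.py; python3 meas.py scene top; python3 -c "
import cv2,numpy as np;cv2.imwrite('pics/m4.png',np.hstack([cv2.imread('pics/scene_z.png'),cv2.imread('pics/top_z.png')]))"
```

```text
top C [500.02 -90.89] r 75.61 angles idx in/out, tgt in/out [50.49, 50.75, 51.21, 51.0]
scene C [498.76 -95.13] r 74.39 angles idx in/out, tgt in/out [50.99, 51.46, 51.38, 51.25]
scene index (50.46, 21.6) target (50.47, 24.9)
top index (51.28, 16.4) target (51.58, 18.3)
```

View pics/m4.png

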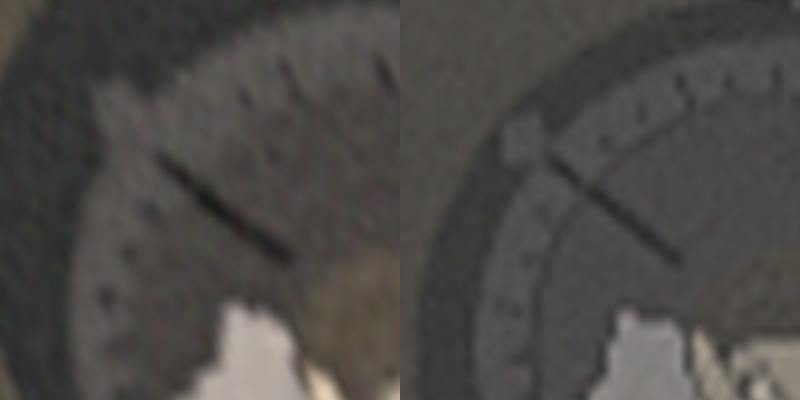

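Both lines form one straight line, from (160,155) to (290,262) on the left and (548,152) to (680,262) on the right. The residual is about 0.3°, and the arm is clear.

```bash
python3 -c "
from cell import ctrl
print(ctrl.finish_job())"
```

```text
the job is handed in; nothing more can be done
None
```

I turned the stage clockwise by pushing its post until the index line met the target line, to within about 0.3° in the last camera check, then moved the arm clear and handed the job in at about 17 s; the cast, jar, bowl and spatula were kept out of the arm's path, though I did not re-measure them afterwards.

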